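# Tare the weighing pan, then add the nut

## Task

Lift the empty steel weighing pan by its bridge handle and set it on the bench scale so that its foot drops fully home, flat, inside the raised ring on the platter, then let go of it and press the round tare key right down for a good half second. Only after that put the hex nut in the pan, setting it down on the pan floor rather than dropping it, and do not press tare again. Be gentle (the scale must never be pushed with more than about 2.5 kg of force, on platter or key) and leave the other things on the bench where they are.

Things in the scene. Friction and masses are not known exactly. Their poses are not given: they have to be found in the camera images.
- scale: Grey bench scale, fixed, 290 mm (its x) by 210 mm (its y); origin at the centre of its underside on the bench, z up. Weighing block 54 mm high carries a round black platter 150 mm across. The low console, top at 46 mm, is the 45 mm strip along its -x side, towards the robot, with the round tare key in the middle; the small square keys and the display there are dummies.
- platter (a point): Centre of the platter's top face, 58 mm above the bench; axes as the scale's. On it stands a fixed steel ring: inside diameter 84, 6 wide, 6 mm high, its centre 6 mm off this point in an unreported direction that differs each time. The pan's foot is home on this face, 6 mm higher on the ring. Pressed on the ring, a firmly held pan feels a sideways push towards the ring's centre.
- tare (a joint): Travel of the round white tare key, 24 mm diameter: 0 up, 0.005 m fully down; springs back; about 6 N pushes it fully down. It counts when held beyond 4 mm for 0.3 s.
- tare_top (a point): Centre of the tare key's top face, moving with it; pressed straight down.
- pan: Loose round stainless pan, 180 mm across the rim, 156 mm at the floor, rim 42 mm high, wall 3 mm, about 0.45 kg (varies by a quarter). Origin at the centre of its underside, z up. Below it a solid round foot, 80 mm diameter, 8 mm high, bottom at the origin (2 mm play all round in the ring). Inner floor 13 mm above the origin; parts go on it at either side of the handle.
- pan_grip (a point): Middle of the pan's bridge handle, 70 mm above the pan's origin: a straight bar along the pan's own y, 10 mm wide (pan x), 12 mm tall, 180 mm long, on an upright at each end. Grip from above across the bar, closing along the pan's x.
- hex_nut: Loose steel hexagonal nut, 36 mm across flats, 22 mm thick, lying flat, about 0.11 kg, with a 20 mm hole; origin at the centre of its underside; one pair of flats faces its +x and -x, the other pairs are at 60 and 120 degrees.
- square_nut: Loose square steel nut, 36 mm square, 22 mm thick, origin at the centre of its underside. Leave alone.
- collar: Loose round steel collar, 38 mm diameter, 22 mm thick, origin at the centre of its underside. Leave alone.
- wire_brush: Loose wooden wire brush along its x, about 280 mm long, 32 mm wide, 40 mm high; origin 95 mm from the handle's end, on the underside. Leave alone.
- flap_disc: Loose flap disc, 114 mm diameter, 14 mm high, origin at the centre of its underside. Leave alone.
- coupon: Loose aluminium plate, 90 by 50 by 6 mm, origin at the centre of its underside. Leave alone.
Mind the look-alikes: they are no part of the job. Leave any purple or turquoise look-alike of the hex_nut alone.

How it is judged:
On the way, in this order (a step that is already met when the one before it is completed fails the run):
1. the empty pan sits fully home in the scale's ring, let go (z of pan in the frame of platter below 0.002 m and horizontal distance between pan and platter below 0.012 m and angle between pan's own z axis and vertical below 0.04 rad and contact force between the fingers and pan below 0.1 N and not (horizontal distance between hex_nut and pan below 0.075 m and z of hex_nut in the frame of pan between 0.008 and 0.035 m)), for 0.2 s.
2. the tare key is held down with the empty pan home and not touched (all of step 1 and value of joint tare above 0.004 m), for 0.3 s.
3. the hex nut lies in the pan, let go, the tare key up (horizontal distance between hex_nut and pan below 0.075 m and z of hex_nut in the frame of pan between 0.008 and 0.035 m and contact force between the fingers and hex_nut below 0.1 N and z of pan in the frame of platter below 0.002 m and horizontal distance between pan and platter below 0.012 m and angle between pan's own z axis and vertical below 0.04 rad and value of joint tare below 0.0015 m), for 0.2 s.
At the end, for the whole second after the job is handed in: Pan home in the ring (underside within 2 mm of the platter top, 12 mm of its centre, 0.04 rad of level); hex nut at rest in the pan (within 75 mm of its centre, underside 8 to 35 mm above the pan's); tare key up (under 1.5 mm); both released (all of step 3 and contact force between the fingers and pan below 0.1 N and linear speed of each of hex_nut, pan below 0.02 m/s); the robot touches nothing.
It fails at once if the pan is pressed on the scale with more than 25 N (contact force between pan and scale above 25 N).
It fails at once if the robot pushes on the scale or its key with more than 25 N (contact force between any of the fingers, the arm and scale above 25 N).
It fails at once if the tare key is pressed again with the nut in the pan ((horizontal distance between hex_nut and pan below 0.075 m and z of hex_nut in the frame of pan between 0.008 and 0.035 m) and value of joint tare above 0.003 m).
It fails at once if the nut is dropped into the pan: loose, touching nothing, more than 15 mm above the pan's floor (horizontal distance between hex_nut and pan below 0.085 m and z of hex_nut in the frame of pan above 0.028 m and contact force between hex_nut and anything else below 0.02 N).
It fails at once if another thing on the bench is moved by more than 20 mm (distance of any of square_nut, collar, wire_brush, flap_disc, coupon from where it was at the start of the episode above 0.02 m).
It also fails if it takes over 67 s, if anything falls off the work surface, if the arm or the gripper's body presses on something with over 40 N, if the wrist force passes 120 N, or if a joint passes its speed limit or range.

## Robot

A 6-joint arm with a two-finger parallel gripper is mounted at the origin on the work surface. World frame = base frame: x ahead of the robot, y to its left, z up, the work surface at z = 0. Lengths are in m, angles in rad, forces in N, time in s.
With the tool pointing down it reaches from about 0.375 to 0.975 m from the base axis. Payload 3.8 kg.
Tool frame: the origin (TCP) lies midway between the tips of the shut fingers; the grasp point (between the pads) lies 19 mm behind it; z points along the fingers, y is the line along which they close (so a half turn about z gives the same grasp; the last joint's range is limited). The gripper opens to 85 mm and grips with 20 to 120 N. Pads are 22 mm wide; open, the fingers measure 114 mm over their backs; the gripper's body (76 mm by 85 mm) begins 54 mm behind the grasp point. The pads swing forward as they close: fully open they stand 13 mm farther back than shut.
Start: joints at [1.193, 0.264, 1.604, -0, 1.274, -0.037], TCP at [0.226, 0.636, 0.231] pointing down, gripper open.
Joint ranges: [-2.63, 2.63], [-0.94, 2.18], [0.31, 2.57], [-1.31, 4.45], [0, 2.66], [-2.55, 2.55]. Speed limits (rad/s): [2.57, 2.57, 3.14, 3.14, 3.14, 3.14].

## Interface

Orientations are given as a rotation vector (axis times angle).
In Python, from workcell import bot gives the robot as it stands.
- The arm moves only by the tool jog_arm, never from a script. Its argument "motion" is a list of rows, each a list of 5 numbers: the opening, from -1 (shut) to 1 (fully open), then the shift along the tool's x, y, z in mm, then the turn about the tool's z in degrees. In form: [[claw, x, y, z, twist], ...]. A call has 1 to 10 rows; each row shifts and turns the commanded pose from where the row before left it, along the tool's axes as they then stand; what a row does not reach is not made up. A row lasts 1/12 s, in which the tool goes at most 41.7 mm and 7.16 degrees, less where a joint would pass 70% of its speed; a pose out of reach is approached as far as the arm can. A call with a gripper value outside its range is refused whole. The fingers move at their own pace and stop on an object; "force" is the grip in N (left out, the last holds). Time passes only in rows, so rows that do not move let the fingers close. It gives the time, the measured TCP pose, the force, the opening and the grip force at its end, in the units of the state.
- bot.read_state(): the state, without advancing time (a new reading comes with each control period).
- bot.read_camera(name): name is "scene" or "top" or "wrist"; returns (picture, depth): 420x560x3 uint8, red, green, blue; 420x560 float32, m along the optical axis (not along the pixel's ray), 0 where there is no reading.
- bot.get_calibration(name): a dict with "vfov" (degrees; the focal length in pixels is half the picture's height over the tangent of half this angle, whatever the lens; pixels are square), "cx", "cy" (the principal point, pixels), "dist" ([k1, k2, p1, p2, k3] as OpenCV has them; the pictures are not rectified), "rvec" (rotation vector, rad) and "tvec" (3), from world to camera coordinates, as OpenCV has them; the wrist camera has in their place "tool_from_camera" (4x4, takes a point from camera to tool coordinates, whose origin is the TCP and whose axes are the flange's). Camera axes: x right, y down, z forward; pixel columns grow to the right and rows downward; lengths in m; the calibration is good to about 2 mm. A picture is of the moment at which its call begins: read the wrist's pose just before it. get_calibration takes no time and is no camera call.
- bot.finish_job(): hands the job in; it is judged then, once.
The state is a dict: "time": time; "q": joint angles; "joint_vel": joint speeds; "joint_torque": joint torques, N m; "tool_pos": TCP position; "tcp_rot": TCP orientation; "wrist_force": force on the tool from outside, world axes, zero at the start; "torque": the same for the moment, N m; "width": opening from 0.0 (shut) to 1.0 (fully open); "grip_force": force on a finger pad.
Only numpy, scipy, OpenCV 4.12 (cv2) and the standard library are available. Lean on these libraries where they do the work, as an engineer would, in place of code of your own. Each camera call takes 0.05 s, during which the arm holds its last target. There are 200 camera calls.

## Working session

There is one attempt and no reset: what is moved stays moved. The work goes in short steps, Python scripts to look and compute and a tool call to move; the robot and the scene stay as the last step left them, time stands still between calls to the robot, and variables do not carry over. Pictures are saved under pics/ and viewed, at most 10 in all, crops included, and the job is handed in when it is done.

Besides the shell and the picture viewer there is one more tool, called after "Emit:" as a command line: name --pt "numbers of a row" for each row, then --argument value for the rest. jog_arm: Moves the arm, as the interface text tells. Its arguments: {"type":"object","properties":{"motion":{"type":"array"},"force":{"type":"number"}},"required":["motion"]}

```bash
mkdir -p pics; ls; cat > h.py <<'E'
import numpy as np, cv2
from workcell import bot
from scipy.spatial.transform import Rotation as R
def cam(name):
    s=bot.read_state(); c=bot.get_calibration(name); im,d=bot.read_camera(name)
    f=im.shape[0]/2/np.tan(np.radians(c["vfov"])/2)
    K=np.array([[f,0,c["cx"]],[0,f,c["cy"]],[0,0,1.]])
    if "rvec" in c:
        Rc=R.from_rotvec(np.ravel(c["rvec"])).as_matrix().T; t=-Rc@np.ravel(c["tvec"])
    else:
        T=np.eye(4);T[:3,:3]=R.from_rotvec(s["tcp_rot"]).as_matrix();T[:3,3]=s["tool_pos"]
        T=T@np.array(c["tool_from_camera"]);Rc=T[:3,:3];t=T[:3,3]
    return dict(im=im,d=d,K=K,D=np.ravel(c["dist"]).astype(float),R=Rc,t=t,s=s)
def rays(c,uv):
    p=cv2.undistortPoints(np.array(uv,float).reshape(-1,1,2),c["K"],c["D"])[:,0]
    return np.c_[p,np.ones(len(p))]
def onplane(c,uv,z):
    r=rays(c,uv)@c["R"].T
    return c["t"]+r*((z-c["t"][2])/r[:,2])[:,None]
def cloud(c):
    h,w=c["d"].shape; v,u=np.mgrid[:h,:w]
    P=rays(c,np.c_[u.ravel(),v.ravel()])*c["d"].reshape(-1,1)
    return (P@c["R"].T+c["t"]).reshape(h,w,3)
def save(n,im): cv2.imwrite("pics/"+n+".png",im[:,:,::-1])
E
python3 - <<'E'
from h import *
a=cam("top");b=cam("scene")
import pickle; pickle.dump((a,b),open("c0.pkl","wb"))
save("top0",a["im"]);save("scene0",b["im"])
print(a["t"],b["t"],bot.read_state())
E
```

```text
pics
[ 0.44703646 -0.02943576  1.07333813] [1.1769834  0.37899704 1.1609245 ] {'time': 0.1, 'q': array([ 1.19311491e+00,  2.64745510e-01,  1.60525330e+00, -1.92260755e-05,
        1.27372980e+00, -3.68885199e-02]), 'joint_vel': array([-0.00033985,  0.00015992, -0.00276297, -0.0009071 ,  0.00036374,
       -0.00265685]), 'joint_torque': array([ 7.07328181e-04, -5.16705823e+01, -3.68589950e+01,  9.72873954e-05,
        6.09437615e-03, -5.27482005e-07]), 'tool_pos': array([0.22535815, 0.63554888, 0.23003236]), 'tcp_rot': array([-0.53264899, -3.09567921,  0.00328884]), 'wrist_force': array([ 0.34136208, -0.10983658, -0.34863545]), 'torque': array([0.01046987, 0.01098751, 0.04099197]), 'grip_force': 0.0, 'width': 0.9978502183826269}
```

View pics/top0.png

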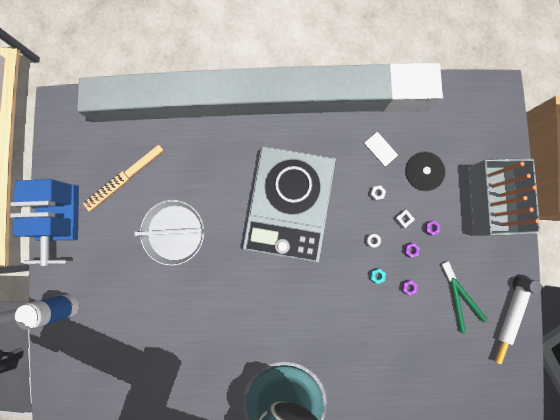

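View pics/scene0.png

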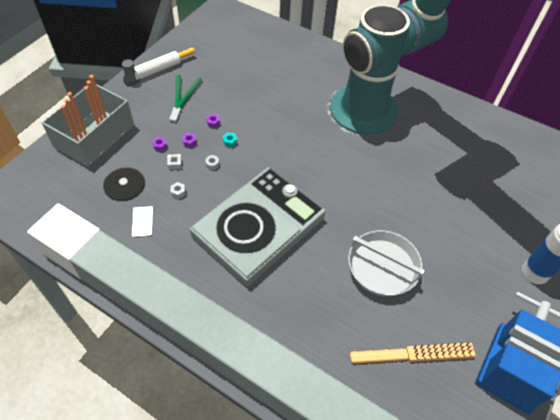

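Top view: pan at about (172,232), with its bar roughly level in the image. Scale at about (290,205), ring at about (294,184), tare key at about (282,246).
Nut candidates:
- Steel hex-like (378,192)
- Square nut (405,218)
- Round collar (373,240)
- Purple (432,228), (412,250) and (409,287)
- Turquoise (377,275)

I choose (378,192) and will check it in a close crop.

```bash
python3 - <<'E'
from h import *
import pickle
a,b=pickle.load(open("c0.pkl","rb"))
crop=a["im"][170:260,350:450]; save("nuts",cv2.resize(crop,(800,720),interpolation=cv2.INTER_CUBIC)[:600])
P=cloud(a); hsv=cv2.cvtColor(a["im"],cv2.COLOR_RGB2HSV)
def comp(mask,seed=None):
    n,l,st,ce=cv2.connectedComponentsWithStats(mask.astype(np.uint8))
    return l,st,ce
# white/bright regions
m=(hsv[...,2]>185)&(hsv[...,1]<45)
l,st,ce=comp(m)
for i in range(1,len(st)):
    if st[i,4]>25 and 100<ce[i,0]<430 and 130<ce[i,1]<300:
        z=np.median(P[...,2][l==i]); print(ce[i].round(1),st[i],"z",z.round(3),onplane(a,[ce[i]],z).round(3))
def ptsfit(sel,name):
    Q=P[sel]; A=np.c_[2*Q[:,:2],np.ones(len(Q))]
    return Q
# pan: all points near pan with z>0.02
C=onplane(a,[[172,232]],0.04)[0]
near=np.hypot(P[...,0]-C[0],P[...,1]-C[1])<0.12
bar=near&(P[...,2]>0.06); Q=P[bar]; print("bar",len(Q),Q.mean(0),Q[:,2].min(),Q[:,2].max())
q=Q[:,:2]-Q[:,:2].mean(0); u,s,vt=np.linalg.svd(q,full_matrices=False); pr=q@vt[0]; print("dir",vt[0],"len",np.ptp(pr),"mid",Q[:,:2].mean(0)+vt[0]*(pr.max()+pr.min())/2)
rim=near&(P[...,2]>0.03)&(P[...,2]<0.05);cnt=max(cv2.findContours((near&(P[...,2]>0.03)).astype(np.uint8),0,1)[0],key=cv2.contourArea)
(cx,cy),r=cv2.minEnclosingCircle(cnt);print("rim px",cx,cy,r,onplane(a,[[cx,cy]],0.042))
# scale block top
C=onplane(a,[[290,205]],0.05)[0]
sc=(np.hypot(P[...,0]-C[0],P[...,1]-C[1])<0.21)&(P[...,2]>0.035)&(P[...,2]<0.08)
l,st,ce=comp(sc); i=l[225,300]; cn=max(cv2.findContours((l==i).astype(np.uint8),0,1)[0],key=cv2.contourArea)
box=cv2.boxPoints(cv2.minAreaRect(cn)); print("scale",onplane(a,box,0.05).round(3))
# black platter
for thr in (50,):
    bm=((hsv[...,2]<thr)&(l==i)).astype(np.uint8)
    for c in cv2.findContours(bm,cv2.RETR_CCOMP,1)[0]:
        if cv2.contourArea(c)>150:
            e=cv2.fitEllipse(c); print("black",e,onplane(a,[e[0]],0.058).round(4),onplane(a,[e[0]],0.064).round(4))
E
```

```text
[380.9 148.6] [365 132  33  34 554] z 0.005 [[ 0.706 -0.297  0.005]]
[292.7 194.1] [ 244  147   92  115 3126] z 0.053 [[ 0.576 -0.04   0.053]]
[293.4 183.9] [276 166  36  36 248] z 0.063 [[ 0.602 -0.042  0.063]]
[426.4 170. ] [423 167   8   7  43] z 0.014 [[ 0.639 -0.422  0.014]]
[378.3 192.3] [371 185  15  15 121] z 0.021 [[ 0.578 -0.279  0.021]]
[151.8 210.2] [141 201  25  26  57] z 0.041 [[0.545 0.351 0.041]]
[192.7 210.3] [180 201  23  23  46] z 0.04 [[0.541 0.236 0.04 ]]
[173.8 232.4] [ 135  205   69   55 2318] z 0.013 [[0.483 0.298 0.013]]
[405.4 218.4] [397 210  18  18 128] z 0.021 [[ 0.503 -0.351  0.021]]
[269.1 238.8] [251 228  38  25 487] z 0.05 [[0.457 0.027 0.05 ]]
[374.  240.2] [368 234  13  14 105] z 0.021 [[ 0.445 -0.26   0.021]]
[169.3 256.2] [141 239  60  27  82] z 0.041 [[0.417 0.303 0.041]]
bar 272 [0.48353169 0.29290676 0.07487255] 0.061084951776533725 0.08008192699494132
dir [-0.02546799  0.99967564] len 0.18240759676048945 mid [0.48346089 0.29568582]
rim px 169.01876831054688 230.3284149169922 35.05873489379883 [[0.48797519 0.30233117 0.042     ]]
scale [[ 0.432  0.101  0.05 ]
 [ 0.714  0.048  0.05 ]
 [ 0.671 -0.16   0.05 ]
 [ 0.392 -0.103  0.05 ]]
```

View pics/nuts.png

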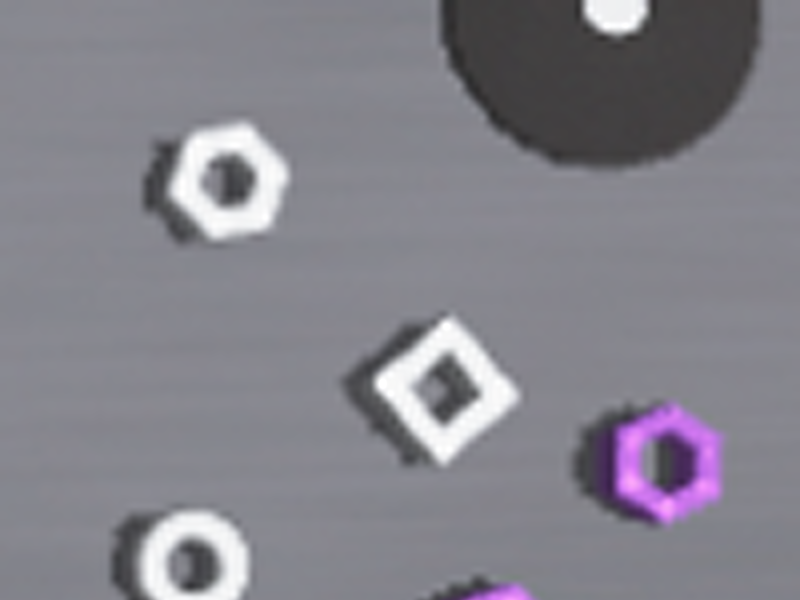

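The crop shows a clearly hexagonal steel nut centred at crop (229,181), i.e. picture (378,192). It has flats facing roughly ±world x. The square nut at crop (446,390) and the round collar at (193,565) are distinct. Next I'll turn the tool and go above the pan.

Emit:
jog_arm --pt "1 0 0 0 6.9" --pt "1 0 0 0 6.9" --pt "1 0 0 0 6.9" --pt "1 0 0 0 6.9" --pt "1 0 0 0 6.9" --pt "1 0 0 0 6.9" --pt "1 0 0 0 6.9" --pt "1 0 0 0 6.9" --pt "1 0 0 0 6.9" --pt "1 0 0 0 6.9"

```text
time: 0.93
tool_pos: [0.2255, 0.6358, 0.2305]
tcp_rot: [2.199, 2.243, -0.002]
wrist_force: [-0.1, 0.3, -0.3]
width: 0.998
grip_force: 0.0
```

Emit:
jog_arm --pt "1 -32 24 0 0" --pt "1 -32 24 0 0" --pt "1 -32 24 0 0" --pt "1 -32 24 0 0" --pt "1 -32 24 0 0" --pt "1 -32 24 0 0" --pt "1 -32 24 0 0" --pt "1 -32 24 0 0" --pt "1 -32 24 0 0" --pt "1 0 0 0 0"

```text
time: 1.77
tool_pos: [0.4526, 0.3483, 0.2308]
tcp_rot: [2.196, 2.241, -0.002]
wrist_force: [-1.0, 0.4, -0.1]
width: 0.997
grip_force: 0.0
```

```bash
python3 - <<'E'
from h import *
c=cam("wrist");s=c["s"];print(s["tool_pos"],R.from_rotvec(s["tcp_rot"]).as_matrix().round(3),s["q"].round(2),c["t"],c["R"][:,2])
save("w1",c["im"]);import pickle;pickle.dump(c,open("w1.pkl","wb"))
E
```

```text
[0.45257407 0.3482755  0.23084339] [[-0.02   1.     0.002]
 [ 1.     0.02  -0.003]
 [-0.003  0.002 -1.   ]] [ 0.61  0.07  1.83 -0.    1.24  0.6 ] [0.4523513  0.42776539 0.37345503] [ 0.00805635 -0.30886892 -0.9510705 ]
```

View pics/w1.png

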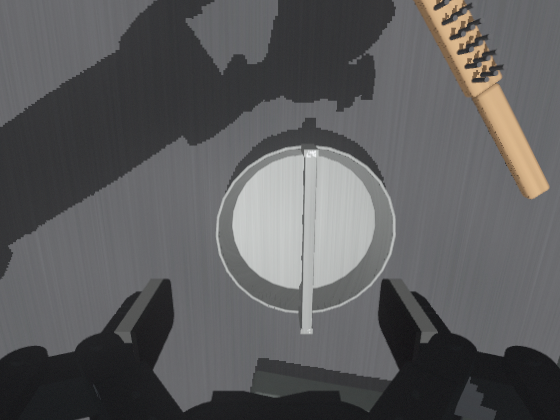

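```bash
python3 - <<'E'
from h import *
import pickle
c=pickle.load(open("w1.pkl","rb"));P=cloud(c)
near=np.hypot(P[...,0]-.4835,P[...,1]-.297)<0.13
bar=near&(P[...,2]>0.066)&(P[...,2]<0.09); Q=P[bar]; print("bar",len(Q),Q.mean(0),Q[:,2].max())
r=cv2.minAreaRect((Q[:,:2]*1000).astype(np.float32));print(r)
# pan rim: boundary of z>0.035 points
rim=near&(P[...,2]>0.037)&(P[...,2]<0.046);Q=P[rim][:,:2]
x=np.linalg.lstsq(np.c_[2*Q,np.ones(len(Q))],(Q**2).sum(1),rcond=None)[0];print("rim",len(Q),x[:2],np.sqrt(x[2]+x[:2]@x[:2]), np.median(P[rim][:,2]))
a,b=pickle.load(open("c0.pkl","rb"))
print("key",onplane(a,[[282.5,246]],0.05))
E
```

```text
bar 2240 [0.48455712 0.30555847 0.0758271 ] 0.07872694169117811
((485.1840515136719, 296.91815185546875), (12.09315299987793, 180.5305938720703), 1.48470938205719)
rim 2715 [0.48517991 0.2977593 ] 0.08674470036220197 0.041334536589742954
key [[ 0.43725581 -0.00816194  0.05      ]]
```

The wrist view shows the pan circle around (306,228) and the bar from (310,150) to (306,330). The bar is 180 mm long with its top at about 76 mm, which matches the description. Next I'll move over it and go down.

Emit:
jog_arm --pt "1 -26 16 15 0" --pt "1 -26 15.5 25 0" --pt "1 0 0 35 0" --pt "1 0 0 35 0" --pt "1 0 0 30 0" --pt "1 0 0 20 0" --pt "1 0 0 12 0" --pt "1 0 0 7 0" --pt "1 0 0 0 0"

```text
time: 2.57
tool_pos: [0.4805, 0.3028, 0.0509]
tcp_rot: [-2.191, -2.25, 0.004]
wrist_force: [-0.0, 0.4, -0.7]
width: 0.999
grip_force: 0.0
```

Emit:
jog_arm --pt "0 0 0 0 0" --pt "-1 0 0 0 0" --pt "-1 0 0 0 0" --pt "-1 0 0 0 0" --pt "-1 0 0 0 0" --pt "-1 0 0 0 0" --pt "-1 0 0 0 0" --pt "-1 0 0 0 0" --force 80

```text
time: 3.23
tool_pos: [0.4829, 0.303, 0.053]
tcp_rot: [2.192, 2.249, 0.003]
wrist_force: [1.7, 0.6, 0.9]
width: 0.099
grip_force: 79.0
```

Gripped. The grip is about 6 mm off along the bar, which is fine. Next I'll lift and work out the ring centre from both fixed cameras.

Emit:
jog_arm --pt "-1 0 0 -5 0" --pt "-1 0 0 -10 0" --pt "-1 0 0 -20 0" --pt "-1 0 0 -30 0" --pt "-1 0 0 -30 0" --pt "-1 0 0 -20 0" --pt "-1 0 0 -10 0" --pt "-1 0 0 0 0" --pt "-1 0 0 0 0"

```text
time: 3.98
tool_pos: [0.4811, 0.3024, 0.1767]
tcp_rot: [-2.192, -2.25, 0.002]
wrist_force: [-1.1, -0.4, -5.3]
width: 0.098
grip_force: 78.3
```

```bash
python3 - <<'E'
from h import *
import pickle
a,b=pickle.load(open("c0.pkl","rb"))
for n,c,seed in (("top",a,(294,184)),("scene",b,(242,228))):
    im=cv2.resize(cv2.cvtColor(c["im"],cv2.COLOR_RGB2GRAY),None,fx=4,fy=4,interpolation=cv2.INTER_CUBIC)
    m=(im>130).astype(np.uint8)
    # inner dark disc containing seed
    d=cv2.connectedComponents(1-m)[1]; i=d[seed[1]*4,seed[0]*4]; cn=max(cv2.findContours((d==i).astype(np.uint8),0,1)[0],key=cv2.contourArea)
    l=cv2.connectedComponents(m)[1]; col=l[seed[1]*4,:]; 
    j=[l[seed[1]*4,x] for x in range(seed[0]*4,seed[0]*4+140) if l[seed[1]*4,x]][0]
    co=max(cv2.findContours((l==j).astype(np.uint8),0,1)[0],key=cv2.contourArea)
    for nm,cc,z in (("inner",cn,.064),("outer",co,.064)):
        uv=(cc[:,0]+.5)/4-.5; Q=onplane(c,uv,z)[:,:2]
        x=np.linalg.lstsq(np.c_[2*Q,np.ones(len(Q))],(Q**2).sum(1),rcond=None)[0]; r=np.sqrt(x[2]+x[:2]@x[:2])
        print(n,nm,x[:2].round(4),"r",r.round(4),"res",np.std(np.hypot(*(Q-x[:2]).T)).round(4))
    # key: small bright blob
    ks={"top":(282,246),"scene":(290,189)}[n]
    P=cloud(c); s=P[ks[1]-2:ks[1]+3,ks[0]-2:ks[0]+3]; print("key depth",np.median(s.reshape(-1,3),0).round(4))
c=cam("top");pickle.dump(c,open("t1.pkl","wb"));P=cloud(c);s=c["s"];print(s["tool_pos"],s["wrist_force"],R.from_rotvec(s["tcp_rot"]).as_matrix().round(3))
save("keys",np.hstack([cv2.resize(a["im"][225:265,235:325],(540,240)),cv2.resize(b["im"][165:225,260:325],(260,240))]))
E
```

```text
top inner [ 0.6024 -0.0421] r 0.0406 res 0.0004
top outer [ 0.6023 -0.0422] r 0.049 res 0.0004
key depth [ 0.4374 -0.0071  0.066 ]
scene inner [ 0.603  -0.0427] r 0.0397 res 0.0004
scene outer [ 0.6029 -0.0428] r 0.0499 res 0.0004
key depth [ 0.4415 -0.0042  0.0678]
[0.48109598 0.30235055 0.17669077] [-1.1011892  -0.41970082 -5.30327219] [[-0.026  1.    -0.001]
 [ 1.     0.026 -0.   ]
 [-0.    -0.001 -1.   ]]
```

View pics/keys.png

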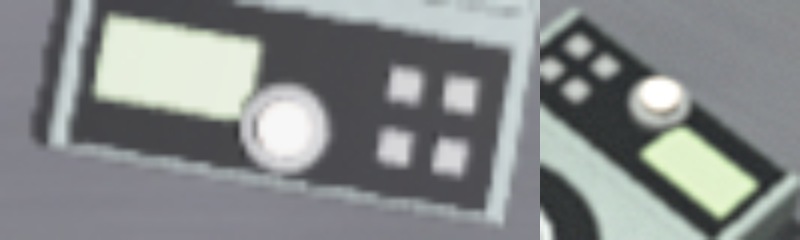

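The key is at picture (282.5,246) in the top view, with a small dome or collar. The dummy keys and display are separate. The ring centre agrees across the two views at about (0.6025,-0.0424). Next I'll carry the pan above it.

Emit:
jog_arm --pt "-1 -12 4 0 0" --pt "-1 -24 8 0 0" --pt "-1 -33 11 0 0" --pt "-1 -35 11.5 0 0" --pt "-1 -35 11.5 0 0" --pt "-1 -35 11.5 0 0" --pt "-1 -35 11.5 0 0" --pt "-1 -35 11.5 0 0" --pt "-1 -35 11.5 0 0" --pt "-1 -29 9 0 0"

```text
time: 4.87
tool_pos: [0.5896, -0.0059, 0.1747]
tcp_rot: [-2.192, -2.247, 0.005]
wrist_force: [1.0, -0.2, -5.1]
width: 0.1
grip_force: 78.3
```

Emit:
jog_arm --pt "-1 -20 7 0 0" --pt "-1 -10 4 0 0" --pt "-1 -4 1.5 0 0" --pt "-1 0 0 0 0" --pt "-1 0 0 0 0" --pt "-1 0 0 0 0"

```text
time: 5.37
tool_pos: [0.6032, -0.0349, 0.1767]
tcp_rot: [-2.19, -2.25, 0.001]
wrist_force: [0.5, 0.3, -4.8]
width: 0.097
grip_force: 78.3
```

```bash
python3 - <<'E'
from h import *
c=cam("top");P=cloud(c);s=c["s"];print(s["tool_pos"],s["wrist_force"],R.from_rotvec(s["tcp_rot"]).as_matrix().round(3))
M=R.from_rotvec(s["tcp_rot"]).as_matrix()
zr=s["tool_pos"][2]-.051+.042
print("zr",zr)
near=np.hypot(P[...,0]-.6,P[...,1]+.042)<0.11
rim=near&(abs(P[...,2]-zr)<0.006);Q=P[rim][:,:2]
for k in range(6):
    x=np.linalg.lstsq(np.c_[2*Q,np.ones(len(Q))],(Q**2).sum(1),rcond=None)[0]; r=np.sqrt(x[2]+x[:2]@x[:2]); e=np.hypot(*(Q-x[:2]).T)-r; Q=Q[abs(e)<max(.004,2*e.std())]
print("rim",len(Q),x[:2],r,e.std())
d=np.r_[np.array([.6025,-.0424])-x[:2],0]; print("shift tool",(M.T@d*1000).round(1))
save("carry",c["im"][110:260,190:390].repeat(4,0).repeat(4,1))
E
```

```text
[ 0.60324446 -0.0349452   0.17666561] [ 0.48976043  0.27255741 -4.83237503] [[-0.027  1.    -0.001]
 [ 1.     0.027  0.001]
 [ 0.001 -0.001 -1.   ]]
zr 0.16766561395762045
rim 103 [ 0.60290399 -0.04037572] 0.08655381151355632 0.001046095586706333
shift tool [-2.  -0.5 -0. ]
```

View pics/carry.png

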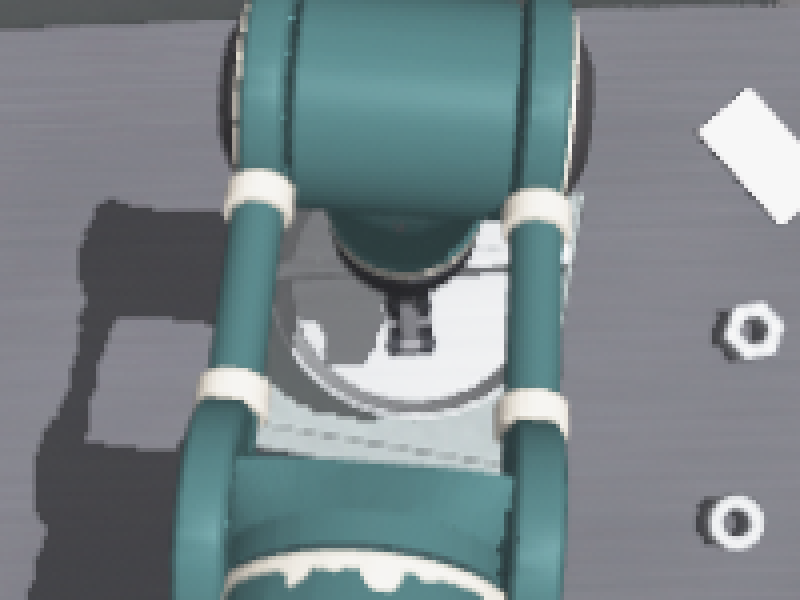

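The picture shows the pan held above the scale, its rim arc visible from (290,330) to (510,380), with the nuts untouched. The rim fit agrees with the TCP-based estimate. I need a shift of about -2 mm in tool x and -0.6 mm in tool y, then down to just above the ring.

Emit:
jog_arm --pt "-1 -1.8 -0.6 8 0" --pt "-1 0 0 12 0" --pt "-1 0 0 14 0" --pt "-1 0 0 10 0" --pt "-1 0 0 7 0" --pt "-1 0 0 4 0" --pt "-1 0 0 2 0" --pt "-1 0 0 0 0" --pt "-1 0 0 0 0" --pt "-1 0 0 0 0"

```text
time: 6.25
tool_pos: [0.6042, -0.0383, 0.1211]
tcp_rot: [2.192, 2.249, 0.002]
wrist_force: [-0.1, -1.0, -6.0]
width: 0.093
grip_force: 78.3
```

Emit:
jog_arm --pt "-1 0 0 1 0" --pt "-1 0 0 1 0" --pt "-1 0 0 1 0" --pt "-1 0 0 0 0" --pt "-1 0 0 0 0"

```text
time: 6.67
tool_pos: [0.6034, -0.0381, 0.1172]
tcp_rot: [-2.193, -2.25, 0.0]
wrist_force: [0.3, 0.5, -5.9]
width: 0.099
grip_force: 78.3
```

Emit:
jog_arm --pt "-1 1 -0.7 0 0" --pt "-1 0 0 1 0" --pt "-1 0 0 1 0" --pt "-1 0 0 0 0" --pt "-1 0 0 0 0" --pt "-1 0 0 0 0"

```text
time: 7.17
tool_pos: [0.6027, -0.0372, 0.1152]
tcp_rot: [-2.193, -2.25, 0.0]
wrist_force: [-0.9, -0.3, -3.6]
width: 0.098
grip_force: 78.3
```

Emit:
jog_arm --pt "-1 0 0 0.7 0" --pt "-1 0 0 0.8 0" --pt "-1 0 0 0 0" --pt "-1 0 0 0 0"

```text
time: 7.5
tool_pos: [0.6027, -0.0371, 0.1137]
tcp_rot: [-2.193, -2.25, 0.0]
wrist_force: [-0.3, 0.4, -5.8]
width: 0.095
grip_force: 78.3
```

Emit:
jog_arm --pt "-1 0 0 0.7 0" --pt "-1 0 0 0.8 0" --pt "-1 0 0 0 0" --pt "-1 0 0 0 0"

```text
time: 7.83
tool_pos: [0.6026, -0.0371, 0.1121]
tcp_rot: [-2.193, -2.25, 0.0]
wrist_force: [-0.1, 0.2, -5.4]
width: 0.097
grip_force: 78.3
```

Emit:
jog_arm --pt "-1 0 0 0.7 0" --pt "-1 0 0 0.5 0" --pt "-1 0 0 0 0" --pt "-1 0 0 0 0"

```text
time: 8.17
tool_pos: [0.6027, -0.0371, 0.1111]
tcp_rot: [-2.193, -2.25, 0.0]
wrist_force: [-0.6, -0.3, -5.4]
width: 0.1
grip_force: 78.3
```

Emit:
jog_arm --pt "-1 0 0 0.5 0" --pt "-1 0 0 0.5 0" --pt "-1 0 0 0 0" --pt "-1 0 0 0 0"

```text
time: 8.5
tool_pos: [0.6031, -0.0371, 0.1108]
tcp_rot: [2.192, 2.249, 0.001]
wrist_force: [-1.0, 1.4, -0.3]
width: 0.099
grip_force: 79.1
```

Emit:
jog_arm --pt "-1 0 0 0.5 0" --pt "-1 0 0 0.3 0" --pt "-1 0 0 0 0" --pt "-1 0 0 0 0"

```text
time: 8.83
tool_pos: [0.6031, -0.0371, 0.1108]
tcp_rot: [2.192, 2.249, 0.001]
wrist_force: [-4.3, 1.3, 5.4]
width: 0.096
grip_force: 79.8
```

Contact is at the home height (foot at about 0.058), so the pan is in the ring. Next I'll ease off, open and rise.

Emit:
jog_arm --pt "-1 0 0 -0.6 0" --pt "-0.6 0 0 0 0" --pt "-0.3 0 0 0 0" --pt "0 0 0 0 0" --pt "0.3 0 0 0 0" --pt "0.3 0 0 0 0" --pt "0.3 0 0 -3 0" --pt "0.3 0 0 -10 0" --pt "0.3 0 0 -20 0" --pt "0.3 0 0 -30 0"

```text
time: 9.67
tool_pos: [0.6005, -0.0369, 0.171]
tcp_rot: [-2.189, -2.246, 0.006]
wrist_force: [1.1, 0.9, -0.2]
width: 0.651
grip_force: 0.0
```

Emit:
jog_arm --pt "0.3 0 0 -30 0" --pt "0.3 0 0 -20 0" --pt "0.3 0 0 0 0" --pt "0.3 0 0 0 0"

```text
time: 10.0
tool_pos: [0.6043, -0.0373, 0.226]
tcp_rot: [2.19, 2.247, 0.005]
wrist_force: [-0.4, -0.4, 0.9]
width: 0.649
grip_force: 0.0
```

```bash
python3 - <<'E'
from h import *
c=cam("wrist");P=cloud(c);s=c["s"];print(s["time"],s["tool_pos"],s["wrist_force"],R.from_rotvec(s["tcp_rot"]).as_matrix().round(3))
save("w2",c["im"])
near=np.hypot(P[...,0]-.6025,P[...,1]+.0424)<0.1
Q=P[near&(abs(P[...,2]-.1)<0.004)]
for k in range(5):
    A=np.c_[2*Q[:,:2],np.ones(len(Q))];x=np.linalg.lstsq(A,(Q[:,:2]**2).sum(1),rcond=None)[0];r=np.sqrt(x[2]+x[:2]@x[:2]);e=np.hypot(*(Q[:,:2]-x[:2]).T)-r;Q=Q[abs(e)<max(.003,2*e.std())]
print("rim",x[:2],r,len(Q))
F=P[near&(np.hypot(P[...,0]-x[0],P[...,1]-x[1])<.07)&(abs(P[...,2]-.071)<0.012)]
pl=np.linalg.lstsq(np.c_[F[:,:2]-x[:2],np.ones(len(F))],F[:,2],rcond=None)[0];print("floor z,slopes",pl,len(F))
E
```

```text
10.0 [ 0.60425803 -0.03729961  0.22596763] [-0.41747468 -0.44114259  0.85550549] [[-0.026  1.     0.005]
 [ 1.     0.026 -0.001]
 [-0.001  0.005 -1.   ]]
rim [ 0.60506081 -0.04226055] 0.08689159501876938 3851
floor z,slopes [ 0.00024541 -0.00030643  0.07138462] 17604
```

View pics/w2.png

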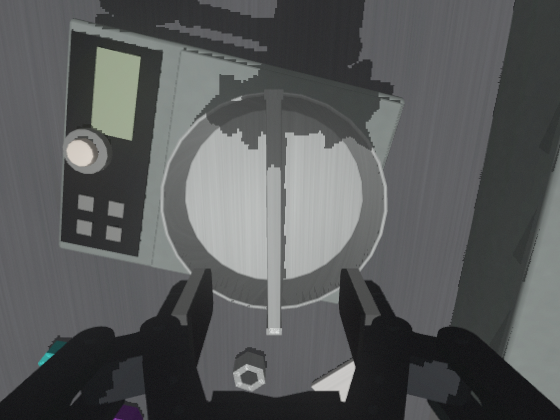

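The picture shows the pan flat on the scale with its floor at 71.4 mm (home = 71). The key cap is at (80,152) and the hex nut is at (249,377). Next I'll measure key and nut here.

```bash
python3 - <<'E'
from h import *
c=cam("wrist");P=cloud(c);s=c["s"];M=R.from_rotvec(s["tcp_rot"]).as_matrix()
hsv=cv2.cvtColor(c["im"],cv2.COLOR_RGB2HSV).astype(int)
C=P[152,80];print("cap pt",C)
near=np.hypot(P[...,0]-C[0],P[...,1]-C[1])<.03
zs=P[...,2][near];print(np.histogram(zs,np.arange(.044,.074,.002)))
top=near&(P[...,2]>C[2]-.0015)&(P[...,2]<C[2]+.003)
(kc,kr)=cv2.minEnclosingCircle((P[top][:,:2]*1000).astype(np.float32));print("key",kc,kr,P[top].mean(0),top.sum())
d=np.r_[np.array(kc)/1000-s["tool_pos"][:2],0];print("to key, tool mm",(M.T@d*1000).round(1))
nn=(np.hypot(P[...,0]-.578,P[...,1]+.279)<.035)&(P[...,2]>.017)&(P[...,2]<.027)&(hsv[...,1]<60)
Q=(P[nn][:,:2]*1000).astype(np.float32);print("nut",len(Q),cv2.minEnclosingCircle(Q),P[nn].mean(0))
hull=cv2.convexHull(Q);ap=cv2.approxPolyDP(hull,3.5,True)[:,0];print(ap)
for a,b in zip(ap,np.roll(ap,-1,0)): e=b-a;print(np.hypot(*e).round(1),np.degrees(np.arctan2(e[1],e[0])).round(1))
E
```

```text
cap pt [ 0.44037162 -0.00467134  0.06775442]
(array([ 28, 443, 964, 173,  55,  53, 428, 517,  38,  37, 103, 437,  62,
         0]), array([0.044, 0.046, 0.048, 0.05 , 0.052, 0.054, 0.056, 0.058, 0.06 ,
       0.062, 0.064, 0.066, 0.068, 0.07 , 0.072]))
key (440.6619567871094, -5.973499774932861) 11.380226135253906 [ 0.44051498 -0.00594945  0.06729094] 464
to key, tool mm [  35.4 -161.5   -0.3]
nut 607 ((580.7987060546875, -277.4975891113281), 20.928762435913086) [ 0.58085397 -0.27609444  0.02159977]
[[ 599.9538  -285.4524 ]
 [ 595.9175  -263.13113]
 [ 576.7906  -256.9564 ]
 [ 561.67303 -269.60638]
 [ 566.1788  -291.1231 ]
 [ 581.9231  -298.39603]]
22.7 100.2
20.1 162.1
19.7 -140.1
22.0 -78.2
17.3 -24.8
22.2 35.7
```

Key (0.4405,-0.006), top at 67 mm. Nut (0.581,-0.2775), flat normals at about 10° from world x. Next I'll go to the key with shut fingers.

Emit:
jog_arm --pt "-1 4 -16 0 0" --pt "-1 6 -26 0 0" --pt "-1 7 -32 0 0" --pt "-1 7 -32 0 0" --pt "-1 6 -28 0 0" --pt "-1 4 -18 0 0" --pt "-1 1.4 -9 0 0" --pt "-1 0 0 0 0" --pt "-1 0 0 0 0" --force 40

```text
time: 10.85
tool_pos: [0.441, -0.006, 0.2224]
tcp_rot: [2.193, 2.25, -0.0]
wrist_force: [1.2, -0.3, 0.2]
width: 0.001
grip_force: 0.0
```

Emit:
jog_arm --pt "-1 0 0 25 0" --pt "-1 0 0 35 0" --pt "-1 0 0 35 0" --pt "-1 0 0 25 0" --pt "-1 0 0 15 0" --pt "-1 0 0 7 0" --pt "-1 0 0 3 0" --pt "-1 0 0 0 0" --pt "-1 0 0 0 0"

```text
time: 11.6
tool_pos: [0.4424, -0.0061, 0.0789]
tcp_rot: [2.192, 2.249, 0.002]
wrist_force: [0.7, -0.1, 1.7]
width: 0.002
grip_force: 0.0
```

Emit:
jog_arm --pt "-1 0 0 5 0" --pt "-1 0 -1 3 0" --pt "-1 0 0 2 0" --pt "-1 0 0 0 0" --pt "-1 0 0 0 0"

```text
time: 12.02
tool_pos: [0.4398, -0.0059, 0.068]
tcp_rot: [2.193, 2.25, 0.0]
wrist_force: [-0.3, -0.6, -0.2]
width: -0.001
grip_force: 0.0
```

Emit:
jog_arm --pt "-1 0 0 1 0" --pt "-1 0 0 1 0" --pt "-1 0 0 0.5 0" --pt "-1 0 0 0 0" --pt "-1 0 0 0 0"

```text
time: 12.43
tool_pos: [0.4402, -0.0059, 0.0657]
tcp_rot: [2.192, 2.25, 0.001]
wrist_force: [-0.3, 0.8, 2.3]
width: 0.0
grip_force: 1.4
```

Emit:
jog_arm --pt "-1 0 0 1 0" --pt "-1 0 0 1 0" --pt "-1 0 0 0 0" --pt "-1 0 0 0 0"

```text
time: 12.77
tool_pos: [0.4402, -0.0059, 0.0636]
tcp_rot: [2.192, 2.25, 0.001]
wrist_force: [-0.3, -0.0, 4.5]
width: -0.001
grip_force: 2.2
```

Emit:
jog_arm --pt "-1 0 0 0.8 0" --pt "-1 0 0 0.5 0" --pt "-1 0 0 0 0" --pt "-1 0 0 0 0"

```text
time: 13.1
tool_pos: [0.4402, -0.0059, 0.0623]
tcp_rot: [2.192, 2.25, 0.001]
wrist_force: [-1.2, 1.1, 5.3]
width: -0.004
grip_force: 2.8
```

Emit:
jog_arm --pt "-1 0 0 0.6 0" --pt "-1 0 0 0.4 0" --pt "-1 0 0 0 0" --pt "-1 0 0 0 0" --pt "-1 0 0 0 0"

```text
time: 13.52
tool_pos: [0.4402, -0.0059, 0.062]
tcp_rot: [2.193, 2.25, 0.0]
wrist_force: [-2.9, 0.4, 10.1]
width: 0.002
grip_force: 5.4
```

Emit:
jog_arm --pt "-1 0 0 0.3 0" --pt "-1 0 0 0 0" --pt "-1 0 0 0 0" --pt "-1 0 0 0 0" --pt "-1 0 0 0 0" --pt "-1 0 0 0 0" --pt "-1 0 0 0 0"

```text
time: 14.1
tool_pos: [0.4403, -0.0059, 0.0619]
tcp_rot: [2.192, 2.25, 0.0]
wrist_force: [-3.5, 0.5, 13.2]
width: -0.005
grip_force: 6.5
```

The key bottomed at 62 mm with about 13 N and was held for over a second, so tare is done. Next I'll rise and go to the nut.

Emit:
jog_arm --pt "-1 0 0 -6 0" --pt "-1 0 0 -20 0" --pt "0 0 0 -30 0" --pt "1 0 0 -35 0" --pt "1 0 0 -35 0" --pt "1 0 0 -20 0" --pt "1 0 0 -8 0" --pt "1 0 0 0 0" --pt "1 -10 5 0 0" --pt "1 -20 10 0 0"

```text
time: 14.93
tool_pos: [0.4537, -0.0348, 0.2121]
tcp_rot: [-2.187, -2.25, 0.003]
wrist_force: [0.4, 0.1, 0.2]
width: 1.003
grip_force: 0.0
```

Emit:
jog_arm --pt "1 -30 14.5 0 0" --pt "1 -33 16 0 0" --pt "1 -33 16 0 0" --pt "1 -33 16 0 0" --pt "1 -33 16 0 0" --pt "1 -31 15 0 0" --pt "1 -26 13 0 0" --pt "1 -17 8 0 0" --pt "1 -8.5 4 0 0" --pt "1 0 0 0 0"

```text
time: 15.77
tool_pos: [0.5795, -0.2786, 0.2112]
tcp_rot: [-2.192, -2.245, 0.003]
wrist_force: [-0.3, 0.4, 0.5]
width: 0.999
grip_force: 0.0
```

Emit:
jog_arm --pt "1 0 0 0 -4" --pt "1 0 0 0 -4.5" --pt "1 0 0 0 0" --pt "1 0 0 0 0"

```text
time: 16.1
tool_pos: [0.5794, -0.2757, 0.2136]
tcp_rot: [-2.02, -2.403, 0.0]
wrist_force: [0.2, 0.4, -0.2]
width: 1.004
grip_force: 0.0
```

```bash
python3 - <<'E'
from h import *
c=cam("wrist");s=c["s"];M=R.from_rotvec(s["tcp_rot"]).as_matrix();print(s["tool_pos"],M.round(3),s["q"].round(2))
save("w3",c["im"])
P=cloud(c);hsv=cv2.cvtColor(c["im"],cv2.COLOR_RGB2HSV).astype(int)
nn=(np.hypot(P[...,0]-.58,P[...,1]+.278)<.035)&(P[...,2]>.018)&(P[...,2]<.026)&(hsv[...,1]<60)
Q=(P[nn][:,:2]*1000).astype(np.float32);(x,y),r=cv2.minEnclosingCircle(Q);print("nut",len(Q),x,y,r)
ap=cv2.approxPolyDP(cv2.convexHull(Q),3.5,True)[:,0]
e=np.roll(ap,-1,0)-ap;print(np.hypot(*e.T).round(1),(np.degrees(np.arctan2(e[:,1],e[:,0]))%60).round(1))
print("shift",(M.T@np.r_[np.array([x,y])/1000-s["tool_pos"][:2],0]*1000).round(1),"tool y ang",np.degrees(np.arctan2(M[1,1],M[0,1])))
E
```

```text
[ 0.57944956 -0.27565411  0.21361081] [[-0.172  0.985 -0.002]
 [ 0.985  0.172  0.001]
 [ 0.002 -0.002 -1.   ]] [-0.48  0.21  1.7   0.    1.23 -0.66]
nut 872 581.1031494140625 -277.9647216796875 20.574907302856445
[20.7 20.6 19.7 21.2 20.1 20.2] [38.1 41.  38.9 39.3 40.  40.3]
shift [-2.6  1.2 -0. ] tool y ang 9.901376478998985
```

View pics/w3.png

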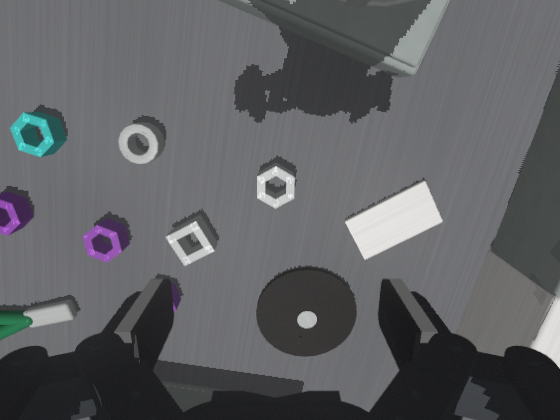

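The wrist view shows the grey hex nut at (276,187), clear of its neighbours, and the flats line up with the fingers. Next I'll go down and grip.

Emit:
jog_arm --pt "1 -2.6 1.2 20 0" --pt "1 0 0 35 0" --pt "1 0 0 38 0" --pt "1 0 0 38 0" --pt "1 0 0 35 0" --pt "1 0 0 20 0" --pt "1 0 0 10 0" --pt "1 0 0 5 0" --pt "1 0 0 0 0" --pt "1 0 0 0 0"

```text
time: 16.98
tool_pos: [0.5833, -0.2798, 0.0154]
tcp_rot: [2.019, 2.404, 0.001]
wrist_force: [0.3, 0.6, -0.1]
width: 0.998
grip_force: 0.0
```

Emit:
jog_arm --pt "1 1.5 -1.5 6 0" --pt "1 0 0 4 0" --pt "1 0 0 2 0" --pt "0.3 0 0 0 0" --pt "-1 0 0 0 0" --pt "-1 0 0 0 0" --pt "-1 0 0 0 0" --pt "-1 0 0 0 0" --pt "-1 0 0 0 0" --force 50

```text
time: 17.73
tool_pos: [0.5807, -0.2783, 0.0022]
tcp_rot: [2.019, 2.405, 0.0]
wrist_force: [0.2, -0.5, 2.2]
width: 0.408
grip_force: 51.6
```

Nut held. Next I'll lift, turn and carry.

Emit:
jog_arm --pt "-1 0 0 -8 0" --pt "-1 0 0 -20 0" --pt "-1 0 0 -35 0" --pt "-1 0 0 -38 0" --pt "-1 0 0 -38 0" --pt "-1 0 0 -35 0" --pt "-1 0 0 -20 -6" --pt "-1 0 0 -6 -6.8" --pt "-1 0 0 0 -6.8" --pt "-1 0 0 0 -6.8"

```text
time: 18.57
tool_pos: [0.5806, -0.2782, 0.2035]
tcp_rot: [1.408, 2.806, -0.0]
wrist_force: [0.4, -0.3, -1.9]
width: 0.411
grip_force: 51.3
```

Emit:
jog_arm --pt "-1 0 0 0 -6.8" --pt "-1 0 0 0 -6.8" --pt "-1 0 0 0 -6.8" --pt "-1 0 0 0 -6.8" --pt "-1 0 0 0 -6.8" --pt "-1 0 0 0 -6.8" --pt "-1 0 0 0 -6.8" --pt "-1 0 0 0 -7.0" --pt "-1 0 0 0 0" --pt "-1 0 0 0 0"

```text
time: 19.4
tool_pos: [0.58, -0.2778, 0.2017]
tcp_rot: [0.021, -3.141, -0.001]
wrist_force: [0.3, 0.1, -1.0]
width: 0.408
grip_force: 51.2
```

Emit:
jog_arm --pt "-1 1 11 0 0" --pt "-1 2 22 0 0" --pt "-1 2.5 31 0 0" --pt "-1 2.5 33 0 0" --pt "-1 2.5 33 0 0" --pt "-1 2.5 33 0 0" --pt "-1 2.5 30 0 0" --pt "-1 2 22 0 0" --pt "-1 1.5 13 0 0" --pt "-1 0.4 6.5 0 0"

```text
time: 20.23
tool_pos: [0.5563, -0.0417, 0.2019]
tcp_rot: [0.028, -3.141, -0.001]
wrist_force: [0.2, -0.7, -1.3]
width: 0.411
grip_force: 51.2
```

Emit:
jog_arm --pt "-1 0 0 0 0" --pt "-1 0 0 0 0"

```text
time: 20.4
tool_pos: [0.5571, -0.0443, 0.2019]
tcp_rot: [-0.026, 3.141, -0.001]
wrist_force: [0.0, 0.1, -1.8]
width: 0.408
grip_force: 51.2
```

```bash
python3 - <<'E'
from h import *
c=cam("wrist");s=c["s"];M=R.from_rotvec(s["tcp_rot"]).as_matrix();print(s["tool_pos"],M.round(3))
save("w4",c["im"]);P=cloud(c)
near=np.hypot(P[...,0]-.6035,P[...,1]+.0424)<0.11
Q=P[near&(P[...,2]>.124)&(P[...,2]<.14)]
print("bar",len(Q),Q.mean(0),cv2.minAreaRect((Q[:,:2]*1000).astype(np.float32)))
E
```

```text
[ 0.55706502 -0.04430496  0.20190627] [[-1.    -0.017  0.   ]
 [-0.017  1.    -0.001]
 [-0.    -0.001 -1.   ]]
bar 2680 [ 0.60273384 -0.04057419  0.13252094] ((604.723876953125, -42.4671630859375), (13.174413681030273, 180.1876983642578), 1.413499355316162)
```

View pics/w4.png

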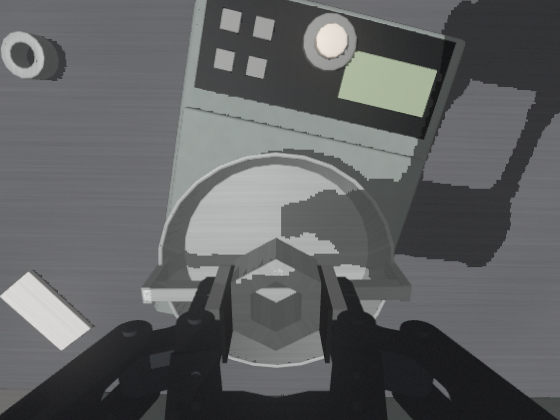

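The nut is held squarely at (276,305), over the robot side of the pan floor and clear of the bar. Next I'll lower it.

Emit:
jog_arm --pt "-1 0 0 10 0" --pt "-1 0 0 20 0" --pt "-1 0 0 25 0" --pt "-1 0 0 25 0" --pt "-1 0 0 20 0" --pt "-1 0 0 12 0" --pt "-1 0 0 6 0" --pt "-1 0 0 2 0" --pt "-1 0 0 0 0" --pt "-1 0 0 0 0"

```text
time: 21.28
tool_pos: [0.5581, -0.0443, 0.083]
tcp_rot: [-0.026, 3.139, -0.0]
wrist_force: [0.0, 0.2, -0.9]
width: 0.404
grip_force: 51.2
```

Emit:
jog_arm --pt "-1 0 0 1 0" --pt "-1 0 0 1 0" --pt "-1 0 0 1 0" --pt "-1 0 0 0 0" --pt "-1 0 0 0 0"

```text
time: 21.7
tool_pos: [0.557, -0.0438, 0.079]
tcp_rot: [-0.027, 3.141, -0.0]
wrist_force: [-0.9, 0.3, -1.7]
width: 0.409
grip_force: 51.2
```

Emit:
jog_arm --pt "-1 0 0 1.5 0" --pt "-1 0 0 1.5 0" --pt "-1 0 0 1 0" --pt "-1 0 0 0.6 0" --pt "-1 0 0 0 0" --pt "-1 0 0 0 0"

```text
time: 22.2
tool_pos: [0.5568, -0.0439, 0.0741]
tcp_rot: [0.027, -3.141, 0.0]
wrist_force: [-0.3, 1.2, -2.6]
width: 0.408
grip_force: 51.2
```

Emit:
jog_arm --pt "-1 0 0 0.6 0" --pt "-1 0 0 0.5 0" --pt "-1 0 0 0 0" --pt "-1 0 0 0 0"

```text
time: 22.53
tool_pos: [0.557, -0.0439, 0.0732]
tcp_rot: [-0.027, 3.141, -0.0]
wrist_force: [0.3, -0.3, 0.1]
width: 0.408
grip_force: 51.3
```

Emit:
jog_arm --pt "-1 0 0 0.4 0" --pt "-1 0 0 0 0" --pt "-1 0 0 0 0"

```text
time: 22.78
tool_pos: [0.5571, -0.0439, 0.0732]
tcp_rot: [-0.027, 3.141, -0.0]
wrist_force: [-1.6, 1.0, 4.1]
width: 0.412
grip_force: 51.8
```

Emit:
jog_arm --pt "-1 0 0 -0.3 0" --pt "-0.1 0 0 0 0" --pt "0 0 0 0 0" --pt "0.1 0 0 0 0" --pt "0.1 0 0 0 0" --pt "0.1 0 0 -4 0" --pt "0.1 0 0 -10 0" --pt "0.1 0 0 -20 0" --pt "0.1 0 0 -35 0" --pt "0.1 0 0 -35 0"

```text
time: 23.62
tool_pos: [0.5557, -0.0438, 0.1776]
tcp_rot: [0.027, -3.139, -0.001]
wrist_force: [0.2, -0.2, 0.4]
width: 0.548
grip_force: 0.0
```

Emit:
jog_arm --pt "0.1 0 0 -30 0" --pt "0.1 0 0 -15 0" --pt "0.1 0 0 0 0" --pt "0.1 0 0 0 0" --pt "0.1 0 0 0 0" --pt "0.1 0 0 0 0"

```text
time: 24.12
tool_pos: [0.5556, -0.0437, 0.2201]
tcp_rot: [0.027, -3.138, -0.001]
wrist_force: [0.0, -0.1, 0.1]
width: 0.548
grip_force: 0.0
```

```bash
python3 - <<'E'
from h import *
c=cam("wrist");s=c["s"];print(s["time"],s["tool_pos"],s["wrist_force"],s["width"],s["grip_force"]);save("w5",c["im"]);P=cloud(c)
near=np.hypot(P[...,0]-.6035,P[...,1]+.0424)<0.07
Q=P[near&(np.hypot(P[...,0]-.557,P[...,1]+.044)<.025)&(P[...,2]>.085)];print("nut top",Q.mean(0),len(Q))
F=P[near&(abs(P[...,2]-.071)<.006)];print("floor",np.linalg.lstsq(np.c_[F[:,:2]-[.6035,-.0424],np.ones(len(F))],F[:,2],rcond=None)[0])
E
```

```text
24.1167 [ 0.55564026 -0.04374702  0.22011201] [ 0.02030631 -0.14816172  0.09731043] 0.5482764882077605 0.0
nut top [ 0.54869986 -0.04635194  0.25756283] 8862
floor [-0.00270033  0.0001703   0.07136228]
```

View pics/w5.png

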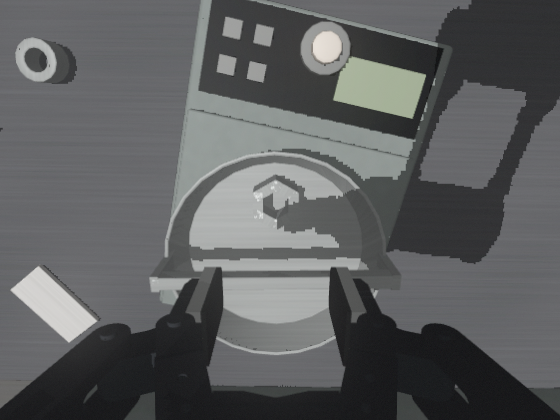

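The picture shows the nut flat on the pan floor at (276,200), the pan level and home, the key up at (326,48), and the gripper clear.

```bash
python3 -c "
from workcell import bot
print(bot.finish_job())"
```

```text
the job is handed in; nothing more can be done
None
```

The job is handed in at about 24 s of the 67 s allowed: the pan is home and level in the ring, the tare key was held at its stop for over half a second, and the hex nut lies released on the pan floor; the judge returned no verdict.

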